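Make up a grinding kit and a medium kit for the paint-making class

TASK

Make up the two kits for the paint-making class: the glass muller, the black pigment jar and the wide blue cup go into the three-compartment tray with the green floor, and the dropper bottle and the narrow white cup, which you must first lift out of the wide cup, go into the two-compartment tray with the yellow floor. Stand every piece upright on the floor of a compartment, one piece to a compartment, any order within a tray. Leave the charcoal box, the tape roll and the red paint tube as they lie.

Things in the scene. Friction and masses are not known exactly. Their poses are not given: they have to be found in the camera images.
- muller_mid (a point): Glass muller standing upright: pale green-blue glass foot 60 mm in diameter and 36 mm high, above it a round brown turned handle up to 42 mm in diameter; 104 mm high in all, 0.32 kg nominal. Grasp the handle. The point lies on the axis, half-way up (52 mm above its underside); z up along the axis.
- pigment_jar_mid (a point): Black cylindrical jar with a dark grey screw lid (fixed on), 44 mm in diameter, 68 mm high, standing upright. The point lies on the axis, half-way up (34 mm above its underside); z up along the axis.
- dropper_mid (a point): Small amber dropper bottle with a pale label and a black rubber bulb, standing upright: body 32 to 34 mm in diameter up to 62 mm, then a 24 mm collar up to 77 mm, then a 13 mm bulb; 102 mm high. Grasp the body. The point lies on the axis, half-way up (51 mm above its underside); z up along the axis.
- wide_cup_mid (a point): Wide blue ceramic cup, round, open at the top, no handle: 54 mm in diameter at the foot, 60 mm at the rim, 50 mm high, wall 2.5 mm, inner floor 4 mm above its underside. At the start the narrow cup stands inside it. The point lies on the axis, 25 mm above its underside; z up along the axis.
- narrow_cup_mid (a point): Narrow white ceramic cup, round, open at the top, no handle: 41 mm in diameter at the foot, 43 mm at the rim, 85 mm high, wall 2.5 mm. At the start it stands loosely inside the wide cup, on that cup's inner floor, and sticks out 39 mm above its rim. The point lies on the axis, 42.5 mm above its underside; z up along the axis.
- green_tray: Pale wooden tray with a green floor. Made of three square compartments in one row, each 80 x 80 mm inside. 260 x 90 mm outside, walls and dividers 5 mm thick and 18 mm high above the table, compartment floor 4 mm above the table. Fixed. Origin: centre of the underside; x runs along the row; z up. Compartment centres at x = -85, 0 and 85 mm, y = 0.
- yellow_tray: Pale wooden tray with a yellow floor. Made of two square compartments in one row, each 80 x 80 mm inside. 175 x 90 mm outside, walls and dividers 5 mm thick and 18 mm high above the table, compartment floor 4 mm above the table. Fixed. Origin: centre of the underside; x runs along the row; z up. Compartment centres at x = -42.5 and 42.5 mm, y = 0.
- charcoal_box_mid (a point): Bystander: flat grey card box, 115 x 60 x 23 mm, lying loose near the table's front edge. The point lies at its centre.
- tape_roll_mid (a point): Bystander: roll of yellowish tape, 104 mm across, 25 mm high, lying flat and loose near the right edge of the table. The point lies at its centre.
- red_tube_mid (a point): Bystander: paint tube with a red band and a black cap, 180 x 50 x 32 mm, lying loose behind the work. The point lies at its centre.

How it is judged:
At the end, for the whole second after the job is handed in: Muller, jar and wide cup in the green tray, dropper and narrow cup in the yellow one: each alone in a compartment, axis within 30 mm of its centre along and across, upright within 0.1 rad, on the floor within 4 mm, at rest (y of muller_mid in the frame of green_tray between -0.03 and 0.03 m and z of muller_mid in the frame of green_tray between 0.052 and 0.06 m and angle between each of muller_mid, pigment_jar_mid, wide_cup_mid, dropper_mid, narrow_cup_mid's own z axis and vertical below 0.1 rad and linear speed of each of muller, pigment_jar, wide_cup, dropper, narrow_cup below 0.02 m/s and angular speed of each of muller, pigment_jar, wide_cup, dropper, narrow_cup below 0.2 rad/s and y of pigment_jar_mid in the frame of green_tray between -0.03 and 0.03 m and z of pigment_jar_mid in the frame of green_tray between 0.034 and 0.042 m and y of wide_cup_mid in the frame of green_tray between -0.03 and 0.03 m and z of wide_cup_mid in the frame of green_tray between 0.025 and 0.033 m and ((x of muller_mid in the frame of green_tray between -0.115 and -0.055 m and x of pigment_jar_mid in the frame of green_tray between -0.03 and 0.03 m and x of wide_cup_mid in the frame of green_tray between 0.055 and 0.115 m) or (x of muller_mid in the frame of green_tray between -0.115 and -0.055 m and x of pigment_jar_mid in the frame of green_tray between 0.055 and 0.115 m and x of wide_cup_mid in the frame of green_tray between -0.03 and 0.03 m) or (x of muller_mid in the frame of green_tray between -0.03 and 0.03 m and x of pigment_jar_mid in the frame of green_tray between -0.115 and -0.055 m and x of wide_cup_mid in the frame of green_tray between 0.055 and 0.115 m) or (x of muller_mid in the frame of green_tray between -0.03 and 0.03 m and x of pigment_jar_mid in the frame of green_tray between 0.055 and 0.115 m and x of wide_cup_mid in the frame of green_tray between -0.115 and -0.055 m) or (x of muller_mid in the frame of green_tray between 0.055 and 0.115 m and x of pigment_jar_mid in the frame of green_tray between -0.115 and -0.055 m and x of wide_cup_mid in the frame of green_tray between -0.03 and 0.03 m) or (x of muller_mid in the frame of green_tray between 0.055 and 0.115 m and x of pigment_jar_mid in the frame of green_tray between -0.03 and 0.03 m and x of wide_cup_mid in the frame of green_tray between -0.115 and -0.055 m)) and y of dropper_mid in the frame of yellow_tray between -0.03 and 0.03 m and z of dropper_mid in the frame of yellow_tray between 0.051 and 0.059 m and y of narrow_cup_mid in the frame of yellow_tray between -0.03 and 0.03 m and z of narrow_cup_mid in the frame of yellow_tray between 0.0425 and 0.0505 m and ((x of dropper_mid in the frame of yellow_tray between -0.0725 and -0.0125 m and x of narrow_cup_mid in the frame of yellow_tray between 0.0125 and 0.0725 m) or (x of dropper_mid in the frame of yellow_tray between 0.0125 and 0.0725 m and x of narrow_cup_mid in the frame of yellow_tray between -0.0725 and -0.0125 m))); the robot touches nothing.
It fails at once if the charcoal box is pushed more than 20 mm from where it lay (distance of charcoal_box_mid from where it was at the start of the episode above 0.02 m).
It fails at once if the tape roll is pushed more than 20 mm from where it lay (distance of tape_roll_mid from where it was at the start of the episode above 0.02 m).
It fails at once if the paint tube is pushed more than 20 mm from where it lay (distance of red_tube_mid from where it was at the start of the episode above 0.02 m).
It also fails if it takes over 134 s, if anything falls off the work surface, if the arm or the gripper's body presses on something with over 40 N, if the wrist force passes 120 N, or if a joint passes its speed limit or range.

ROBOT

A 6-joint arm with a two-finger parallel gripper is mounted at the origin on a cart in front of the work surface, level with it; the furniture and walls round the work are solid. World frame = base frame: x ahead of the robot, y to its left, z up, the work surface at z = 0. Lengths are in m, angles in rad, forces in N, time in s.
With the tool pointing down it reaches from about 0.375 to 0.9 m from the base axis. Payload 3.1 kg.
Tool frame: the origin (TCP) lies midway between the tips of the shut fingers; the grasp point (between the pads) lies 19 mm behind it; z points along the fingers, y is the line along which they close (so a half turn about z gives the same grasp; the last joint's range is limited). The gripper opens to 87 mm and grips with 3 to 60 N. Pads are 19 mm wide; open, the fingers measure 117 mm over their backs; the gripper's body (75 mm by 190 mm) begins 51 mm behind the grasp point.
Start: joints at [1.002, 0.527, 1.433, -0, 1.181, -0.178], TCP at [0.238, 0.578, 0.195] pointing down, gripper open.
Joint ranges: [-3.08, 3.08], [-0.75, 2.2], [0.22, 2.44], [-1.43, 4.57], [0, 2.65], [-2.85, 2.85]. Speed limits (rad/s): [2.79, 2.79, 3.14, 3.14, 3.14, 3.14].

INTERFACE

Orientations are given as a unit quaternion [x, y, z, w].
In Python, from cell import r, viewer gives the robot as it stands. The module is installed in compiled form; this text tells all that it offers.
- The arm moves only by the tool arm_command, never from a script. Its argument "series" is a list that holds one entry, the list of rows, each a list of 7 numbers: the finger opening in mm, from 0 to 87, then the shift along the tool's x, y, z normalised to -1 to 1, where 1 is 200 mm, then the turn, a rotation vector about the tool's x, y, z normalised to -1 to 1, where 1 is pi rad. A call has 1 to 20 rows; each row is the pose to reach, as a shift and turn from the pose commanded when the call began, along the tool's axes at that moment, turning the shorter way round; what a row does not reach only later rows make up. A row lasts 1/10 s, in which the tool goes at most 50 mm and 8.59 degrees, less where a joint would pass 70% of its speed; a pose out of reach is approached as far as the arm can. A call with a number of a shift or a turn outside -1 to 1 is refused whole. A call with a gripper value outside its range is refused whole. The fingers move at their own pace and stop on an object; "newtons" is the grip in N (left out, the last holds). Time passes only in rows, so rows that repeat a pose let the fingers close. It gives the time, the measured TCP pose, the force, the opening and the grip force at its end, in the units of the state.
- r.get_obs(): the state, without advancing time (a new reading comes with each control period).
- viewer.capture(name): name is "scene" or "top" or "wrist"; returns (picture, depth): 420x560x3 uint8, blue, green, red; 420x560 float32, m along the optical axis (not along the pixel's ray), 0 where there is no reading.
- viewer.camera_model(name): a dict with "K" (3x3 intrinsics, pixels), "R" (3x3) and "t" (3): a world point X has camera coordinates R X + t. Camera axes: x right, y down, z forward; pixel columns grow to the right and rows downward; lengths in m; the calibration is good to about 2 mm. A picture is of the moment at which its call begins: read the wrist's pose just before it. camera_model takes no time and is no camera call; for the wrist camera it gives the pose at the moment of the call.
- r.job_done(): hands the job in; it is judged then, once.
The state is a dict: "time": time; "qpos": joint angles; "qd": joint speeds; "tau": joint torques, N m; "position": TCP position; "orientation": TCP orientation; "wrist_force": force on the tool from outside, world axes, zero at the start; "moment": the same for the moment, N m; "grip_width": finger opening in m; "grasp_force": force on a finger pad.
Only numpy, scipy, OpenCV 4.12 (cv2) and the standard library are available. Lean on these libraries where they do the work, as an engineer would, in place of code of your own. Each camera call takes 0.05 s, during which the arm holds its last target. There are 200 camera calls.

## Working session

There is one attempt and no reset: what is moved stays moved. The work goes in short steps, Python scripts to look and compute and a tool call to move; the robot and the scene stay as the last step left them, time stands still between calls to the robot, and variables do not carry over. Pictures are saved under pics/ and viewed, at most 14 in all, crops included, and the job is handed in when it is done.

Besides the shell and the picture viewer there is one more tool, called after "Emit:" by a JSON object that holds its "op" and its "data", one argument or row to a line. arm_command: Moves the arm, as the interface text tells. Scaled input: -1 to 1 covers 200 mm each way for a shift and pi rad each way for a turn. Its arguments: {"type":"object","properties":{"series":{"type":"array","items":{"type":"array","items":{"type":"array","items":{"type":"number"}}}},"newtons":{"type":"number"}},"required":["series"]}

```bash
mkdir -p pics; python3 - <<'E'
from cell import r, viewer
import cv2,numpy as np
for n in("scene","top"):
    p,d=viewer.capture(n); cv2.imwrite(f"pics/{n}0.png",p); np.save(f"{n}0.npy",d)
    m=viewer.camera_model(n); print(n,np.round(m["K"],1).tolist(),np.round(m["R"],3).tolist(),np.round(m["t"],3).tolist())
o=r.get_obs(); print({k:np.round(v,3).tolist() for k,v in o.items()})
E
```

```text
scene [[541.0, 0.0, 287.9], [0.0, 541.0, 208.4], [0.0, 0.0, 1.0]] [[0.493, -0.87, -0.016], [-0.423, -0.224, -0.878], [0.76, 0.44, -0.478]] [-0.358, 0.28, 1.057]
top [[508.5, 0.0, 271.4], [0.0, 508.5, 208.7], [0.0, 0.0, 1.0]] [[-0.016, -1.0, -0.025], [-0.996, 0.018, -0.082], [0.083, 0.024, -0.996]] [-0.041, 0.605, 1.425]
{'time': 0.1, 'qpos': [1.001, 0.528, 1.434, -0.0, 1.181, -0.178], 'qd': [0.001, -0.003, -0.003, -0.0, -0.001, 0.001], 'tau': [-0.001, -44.099, -17.715, 0.063, 0.053, -0.0], 'position': [0.238, 0.577, 0.194], 'orientation': [0.194, 0.981, -0.001, -0.0], 'wrist_force': [0.365, 0.072, 0.912], 'moment': [0.022, -0.01, -0.004], 'grasp_force': 0.0, 'grip_width': 0.087}
```

View pics/top0.png

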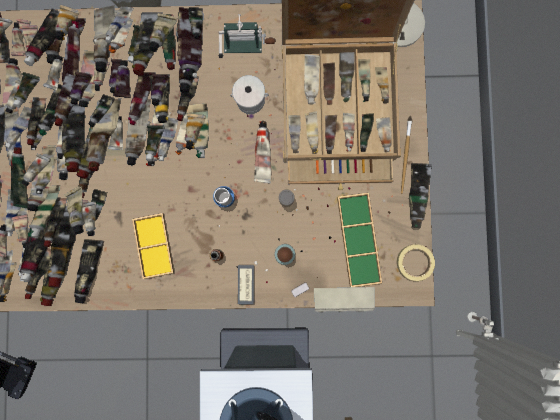

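View pics/scene0.png

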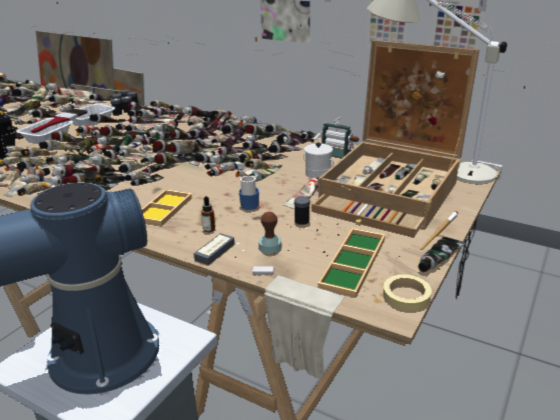

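The top view shows the nested cups at about (224,197), jar (287,198), dropper (217,256) and muller (286,254). The green tray is near (360,240) and the yellow one near (154,247). The scene view confirms everything is standing upright. Next I measure positions by colour and depth.

```bash
cat > h.py <<'E'
import numpy as np, cv2
from cell import r, viewer
def world(n,d,m):
    v,u=np.mgrid[:d.shape[0],:d.shape[1]]
    c=np.stack([u,v,np.ones_like(u)],-1)@np.linalg.inv(m["K"]).T*d[...,None]
    return (c-m["t"])@m["R"]
def ray(m,px,z):
    px=np.atleast_2d(px).astype(float)
    w=np.c_[px,np.ones(len(px))]@np.linalg.inv(m["K"]).T@m["R"]
    o=-m["R"].T@m["t"]
    return (o+w*((z-o[2])/w[:,2])[:,None])[:,:2]
def tray(p,m,lo,hi):
    k=cv2.inRange(cv2.cvtColor(p,cv2.COLOR_BGR2HSV),lo,hi)
    k=cv2.morphologyEx(k,cv2.MORPH_CLOSE,np.ones((7,7),np.uint8))
    c=max(cv2.findContours(k,0,1)[0],key=cv2.contourArea)
    return cv2.minAreaRect((ray(m,c[:,0],0.004)*1000).astype(np.float32))
E
python3 - <<'E'
from h import *
p=cv2.imread("pics/top0.png"); d=np.load("top0.npy"); m=viewer.camera_model("top")
W=world("top",d,m)
print("table z",np.median(W[215:235,240:270,2]))
print("green",tray(p,m,(55,120,40),(90,255,255))); print("yellow",tray(p,m,(18,170,120),(35,255,255)))
for n,(u,v),h in(("jar",(287,198),.068),("drop",(217,256),.102),("mull",(286,254),.104),("cups",(224,197),.089)):
    w=W[v-18:v+18,u-18:u+18].reshape(-1,3); 
    for lo,hi in((h-.02,h+.02),(.02,h+.02)):
        q=w[(w[:,2]>lo)&(w[:,2]<hi)]
        if len(q): print(n,lo,len(q),q[:,2].max().round(3),(1000*q[:,:2].mean(0)).round(),[np.round(x) for x in cv2.minEnclosingCircle((q[:,:2]*1000).astype(np.float32))])
m=viewer.camera_model("wrist");print(np.round(m["K"],1).tolist(),np.round(m["R"],3).tolist(),np.round(-m["R"].T@m["t"],3))
E
```

```text
table z 0.0005197516762245333
green ((549.1643676757812, -293.8134460449219), (172.35299682617188, 70.64302062988281), 5.540123462677002)
yellow ((504.771728515625, 294.9117431640625), (163.53123474121094, 76.87674713134766), 10.39776611328125)
jar 0.048 203 0.076 [632. -94.] [array([633., -94.]), np.float64(22.0)]
jar 0.02 260 0.076 [641. -99.] [array([ 650., -111.]), np.float64(46.0)]
drop 0.08199999999999999 27 0.105 [476. 105.] [array([478., 106.]), np.float64(9.0)]
drop 0.02 132 0.105 [476. 102.] [array([476., 105.]), np.float64(17.0)]
mull 0.08399999999999999 189 0.11 [475. -86.] [array([476., -86.]), np.float64(21.0)]
mull 0.02 308 0.11 [475. -86.] [array([475., -86.]), np.float64(29.0)]
cups 0.06899999999999999 74 0.096 [639.  85.] [array([639.,  84.]), np.float64(22.0)]
cups 0.02 236 0.096 [640.  83.] [array([640.,  84.]), np.float64(30.0)]
[[313.8, 0.0, 280.5], [0.0, 313.8, 206.4], [0.0, 0.0, 1.0]] [[0.38, 0.925, -0.002], [0.896, -0.367, 0.251], [0.231, -0.097, -0.968]] [0.176 0.604 0.384]
```

```bash
python3 - <<'E'
from h import *
p=cv2.imread("pics/top0.png"); d=np.load("top0.npy"); m=viewer.camera_model("top")
W=world("top",d,m)
H=cv2.cvtColor(p,cv2.COLOR_BGR2HSV)
for n,lo,hi,(a,b,c,e),xs in(("g",(55,120,40),(90,255,255),(330,390,185,295),(-85,0,85)),("y",(18,170,120),(35,255,255),(125,185,205,285),(-42.5,42.5))):
    k=np.zeros(p.shape[:2],np.uint8); k[c:e,a:b]=cv2.inRange(H,lo,hi)[c:e,a:b]
    pts=cv2.findNonZero(k)[:,0]
    R=cv2.minAreaRect((ray(m,pts,0.004)*1000).astype(np.float32)); print(n,R)
    t=np.radians(R[2] if R[1][0]>R[1][1] else R[2]-90); 
    for x in xs: print(x,np.round(np.array(R[0])+x*np.array([np.cos(t),np.sin(t)])))
print("box front", [(W[v,330].round(3).tolist()) for v in range(150,190,5)])
print("beside jar z max", W[150:200,283:310,2].max(1).round(3)[::5])
E
```

```text
g ((519.3242797851562, -296.84600830078125), (233.4991912841797, 71.60504913330078), 7.151716709136963)
-85 [ 435. -307.]
0 [ 519. -297.]
85 [ 604. -286.]
y ((504.771728515625, 294.9117431640625), (163.53123474121094, 76.87674713134766), 10.39776611328125)
-42.5 [463. 287.]
42.5 [547. 303.]
box front [[0.762, -0.218, 0.063], [0.744, -0.216, 0.086], [0.743, -0.222, 0.014], [0.728, -0.222, 0.014], [0.713, -0.221, 0.017], [0.699, -0.221, 0.013], [0.685, -0.221, 0.011], [0.672, -0.221, 0.002]]
beside jar z max [0.085 0.092 1.468 0.033 1.468 0.036 0.028 1.468 0.074 0.071]
```

Emit:
{"op": "arm_command", "data": {
  "series": [
    [[87,0,0,0,0,0,-0.04],[87,0,0,0,0,0,-0.08],[87,0,0,0,0,0,-0.1244],[87,0,0,0,0,0,-0.1244]]
  ],
  "newtons": 20
}}

```text
time: 0.5
position: [0.2378, 0.5775, 0.1947]
orientation: [0.0, 1.0, -0.0, -0.0]
wrist_force: [-0.5, 0.4, -0.5]
grip_width: 0.0872
grasp_force: 0.0
```

Emit:
{"op": "arm_command", "data": {
  "series": [
    [[87,-0.17,-0.2,0,0,0,0],[87,-0.34,-0.41,0,0,0,0],[87,-0.5,-0.62,0,0,0,0],[87,-0.67,-0.82,0,0,0,0],[87,-0.84,-1,0,0,0,0],[87,-1,-1,0,0,0,0]]
  ]
}}

```text
time: 1.1
position: [0.4374, 0.3739, 0.1949]
orientation: [0.003, 1.0, -0.001, -0.002]
wrist_force: [0.4, 1.9, 0.1]
grip_width: 0.0864
grasp_force: 0.0
```

Emit:
{"op": "arm_command", "data": {
  "series": [
    [[87,-0.17,-0.25,0,0,0,0],[87,-0.34,-0.5,0,0,0,0],[87,-0.5,-0.75,0,0,0,0],[87,-0.67,-0.9,0,0,0,0],[87,-0.7,-1,0,0,0,0],[87,-0.7,-1,0,0,0,0],[87,-0.7,-1,0,0,0,0]]
  ]
}}

```text
time: 1.8
position: [0.5781, 0.1769, 0.1948]
orientation: [0.003, 1.0, 0.0, -0.001]
wrist_force: [-0.3, 0.1, -0.1]
grip_width: 0.087
grasp_force: 0.0
```

```bash
python3 - <<'E'
from h import *
print(r.get_obs()["position"])
m=viewer.camera_model("wrist"); p,d=viewer.capture("wrist"); cv2.imwrite("pics/w1.png",p); W=world("w",d,m)
for n,(x,y),h in(("cups",(.639,.084),.089),("drop",(.476,.105),.102)):
    q=W[(abs(W[...,0]-x)<.045)&(abs(W[...,1]-y)<.045)&(abs(W[...,2]-h)<.012)&(d>0)]
    print(n,len(q),(q.mean(0)*1000).round() if len(q) else "",cv2.minEnclosingCircle((q[:,:2]*1000).astype(np.float32)) if len(q) else "")
E
```

```text
[0.57807974 0.17688807 0.19475884]
cups 158 [631.  91.  85.] ((639.1755981445312, 82.93299865722656), 20.797119140625)
drop 241 [478. 106.  98.] ((478.08392333984375, 105.11803436279297), 7.181337356567383)
```

View pics/w1.png

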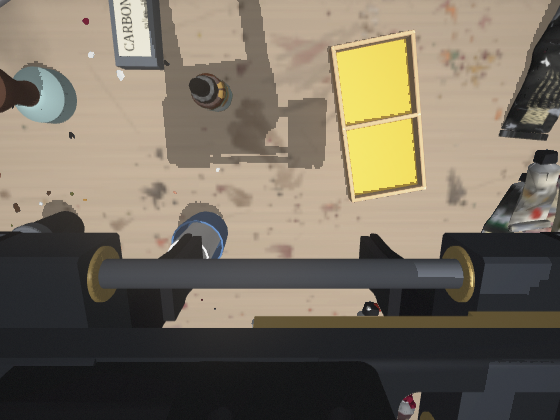

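The wrist view confirms the cups at about (200,235), the dropper at (208,90) and the yellow tray at (378,115). The measurements agree, so I go for the narrow cup.

Emit:
{"op": "arm_command", "data": {
  "series": [
    [[87,-0.15,-0.24,0,0,0,0],[87,-0.305,-0.47,0,0,0,0],[87,-0.305,-0.47,0,0,0,0],[87,-0.305,-0.47,0.2,0,0,0],[87,-0.305,-0.47,0.4,0,0,0],[87,-0.305,-0.47,0.55,0,0,0],[87,-0.305,-0.47,0.65,0,0,0],[87,-0.305,-0.47,0.705,0,0,0],[87,-0.305,-0.47,0.705,0,0,0],[60,-0.305,-0.47,0.705,0,0,0],[40,-0.305,-0.47,0.705,0,0,0],[30,-0.305,-0.47,0.705,0,0,0],[30,-0.305,-0.47,0.705,0,0,0],[30,-0.305,-0.47,0.705,0,0,0],[30,-0.305,-0.47,0.705,0,0,0],[30,-0.305,-0.47,0.705,0,0,0]]
  ],
  "newtons": 20
}}

```text
time: 3.45
position: [0.6392, 0.0836, 0.0544]
orientation: [-0.0, 1.0, -0.0, 0.0]
wrist_force: [-0.9, -1.0, 0.6]
grip_width: 0.0421
grasp_force: 20.0
```

```bash
python3 - <<'E'
from h import *
o=r.get_obs(); print(o["position"],o["grip_width"],o["grasp_force"])
E
```

```text
[0.63920359 0.08361881 0.0544163 ] 0.042081567088535984 20.003461930900812
```

Emit:
{"op": "arm_command", "data": {
  "series": [
    [[30,0,0,-0.05,0,0,0],[30,0,0,-0.1,0,0,0],[30,0,0,-0.15,0,0,0],[30,0,0,-0.2,0,0,0],[30,0,0,-0.27,0,0,0],[30,0,0,-0.35,0,0,0],[30,0,0,-0.45,0,0,0],[30,0,0,-0.55,0,0,0],[30,0,0,-0.65,0,0,0],[30,0,0,-0.73,0,0,0],[30,0,0,-0.73,0,0,0]]
  ]
}}

```text
time: 4.55
position: [0.6411, 0.0839, 0.2041]
orientation: [-0.0, 1.0, -0.0, 0.003]
wrist_force: [0.6, 0.3, -1.2]
grip_width: 0.0421
grasp_force: 20.0
```

Emit:
{"op": "arm_command", "data": {
  "series": [
    [[30,0.05,0.1,0,0,0,0],[30,0.1,0.22,0,0,0,0],[30,0.15,0.35,0,0,0,0],[30,0.2,0.48,0,0,0,0],[30,0.26,0.61,0,0,0,0],[30,0.32,0.74,0,0,0,0],[30,0.37,0.86,0,0,0,0],[30,0.41,0.95,0,0,0,0],[30,0.43,1,0,0,0,0],[30,0.43,1,0,0,0,0]]
  ]
}}

```text
time: 5.55
position: [0.5521, 0.2849, 0.1998]
orientation: [-0.001, 1.0, -0.0, -0.0]
wrist_force: [0.2, -0.2, -1.0]
grip_width: 0.0421
grasp_force: 20.0
```

```bash
python3 - <<'E'
from h import *
print(r.get_obs()["position"])
m=viewer.camera_model("wrist"); p,d=viewer.capture("wrist"); cv2.imwrite("pics/w2.png",p)
p1=cv2.imread("pics/w1.png")
mt=viewer.camera_model("top"); pt,dt=viewer.capture("top"); cv2.imwrite("pics/t2.png",pt); W=world("t",dt,mt)
q=W[(abs(W[...,0]-.64)<.05)&(abs(W[...,1]-.084)<.05)&(W[...,2]>.04)&(W[...,2]<.06)]
print("wide",len(q),cv2.minEnclosingCircle((q[:,:2]*1000).astype(np.float32)))
E
```

```text
[0.55207246 0.28488224 0.19984826]
wide 82 ((640.4078979492188, 82.97847747802734), 30.35540008544922)
```

View pics/w2.png

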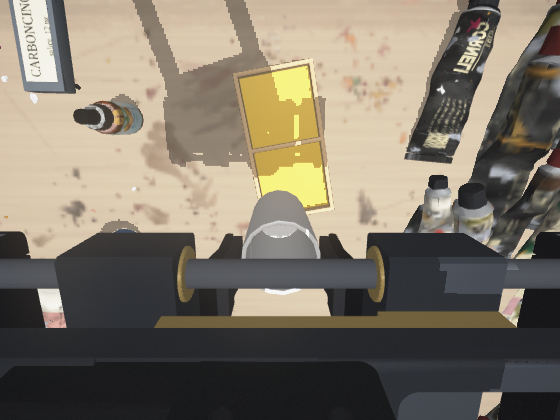

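The narrow cup is held cleanly. The yellow tray's wall-top corners are at about (235,75), (312,60) and (332,210).

```bash
python3 - <<'E'
from h import *
m=viewer.camera_model("wrist"); c=ray(m,[(235,75),(312,60),(332,210),(247,150),(322,137)],.018)*1000
print(c.round(),"centre",(c[0]+c[2])/2)
u=(c[2]-c[1])/np.linalg.norm(c[2]-c[1]);print(u,[((c[0]+c[2])/2+s*42.5*u).round() for s in(-1,1)])
E
```

```text
[[433. 233.]
 [418. 317.]
 [587. 346.]
 [515. 244.]
 [500. 331.]] centre [510.10494405 289.50867396]
[0.98560233 0.16907998] [array([468., 282.]), array([552., 297.])]
```

Emit:
{"op": "arm_command", "data": {
  "series": [
    [[30,0.01,0.075,0,0,0,0],[30,0.01,0.075,0.1,0,0,0],[30,0.01,0.075,0.25,0,0,0],[30,0.01,0.075,0.4,0,0,0],[30,0.01,0.075,0.5,0,0,0],[30,0.01,0.075,0.6,0,0,0],[30,0.01,0.075,0.66,0,0,0],[30,0.01,0.075,0.7,0,0,0],[30,0.01,0.075,0.72,0,0,0],[30,0.01,0.075,0.725,0,0,0],[30,0.01,0.075,0.725,0,0,0],[50,0.01,0.075,0.725,0,0,0],[62,0.01,0.075,0.725,0,0,0],[62,0.01,0.075,0.725,0,0,0],[62,0.01,0.075,0.725,0,0,0],[62,0.01,0.075,0.6,0,0,0],[62,0.01,0.075,0.45,0,0,0],[62,0.01,0.075,0.25,0,0,0],[62,0.01,0.075,0,0,0,0],[62,0.01,0.075,0,0,0,0]]
  ]
}}

```text
time: 7.65
position: [0.5561, 0.3008, 0.2083]
orientation: [-0.0, 1.0, 0.003, 0.008]
wrist_force: [1.0, 0.5, 0.1]
grip_width: 0.0621
grasp_force: 0.0
```

Emit:
{"op": "arm_command", "data": {
  "series": [
    [[70,0.08,-0.2,0,0,0,0],[70,0.16,-0.4,0,0,0,0],[70,0.24,-0.6,0,0,0,0],[70,0.31,-0.8,0,0,0,0],[70,0.36,-0.975,0,0,0,0],[70,0.36,-0.975,0,0,0,0],[70,0.36,-0.975,0,0,0,0]]
  ]
}}

```text
time: 8.35
position: [0.4791, 0.1035, 0.2002]
orientation: [0.001, 1.0, 0.0, 0.0]
wrist_force: [0.9, 0.7, -0.6]
grip_width: 0.0699
grasp_force: 0.0
```

```bash
python3 - <<'E'
from h import *
print(r.get_obs()["position"])
m=viewer.camera_model("scene"); p,d=viewer.capture("scene"); cv2.imwrite("pics/s3.png",p[150:300,100:450].repeat(2,0).repeat(2,1))
W=world("s",d,m)
q=W[(abs(W[...,0]-.55)<.04)&(abs(W[...,1]-.30)<.04)&(W[...,2]>.03)&(W[...,2]<.12)]
print(len(q),q.min(0),q.max(0))
E
```

```text
[0.4790936  0.10348445 0.20022714]
334 [0.52481297 0.27275098 0.0300776 ] [0.57376787 0.32016705 0.08957997]
```

View pics/s3.png

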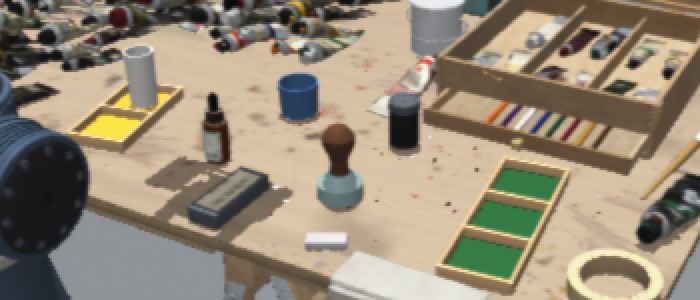

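Narrow cup stands upright in the yellow tray (crop ~(142,80)), wide cup undisturbed. Next is the dropper.

Emit:
{"op": "arm_command", "data": {
  "series": [
    [[70,0,0.005,0.2,0,0,0],[70,0,0.005,0.4,0,0,0],[70,0,0.005,0.6,0,0,0],[70,0,0.005,0.72,0,0,0],[70,0,0.005,0.8,0,0,0],[70,0,0.005,0.82,0,0,0],[70,0,0.005,0.82,0,0,0],[50,0,0.005,0.82,0,0,0],[30,0,0.005,0.82,0,0,0],[20,0,0.005,0.82,0,0,0],[20,0,0.005,0.82,0,0,0],[20,0,0.005,0.82,0,0,0],[20,0,0.005,0.82,0,0,0],[20,0,0.005,0.82,0,0,0],[20,0,0.005,0.82,0,0,0]]
  ],
  "newtons": 20
}}

```text
time: 9.9
position: [0.4791, 0.1048, 0.0363]
orientation: [0.0, 1.0, -0.0, 0.0]
wrist_force: [-0.3, -0.5, 0.7]
grip_width: 0.0226
grasp_force: 19.1
```

```bash
python3 - <<'E'
from h import *
p,d=viewer.capture("scene"); o=r.get_obs(); print(o["grip_width"],o["grasp_force"])
cv2.imwrite("pics/s4.png",cv2.resize(p[130:260,130:290],None,fx=4,fy=4))
p,d=viewer.capture("wrist"); cv2.imwrite("pics/w4.png",p)
E
```

```text
0.02300853422194845 19.14863427329692
```

View pics/s4.png

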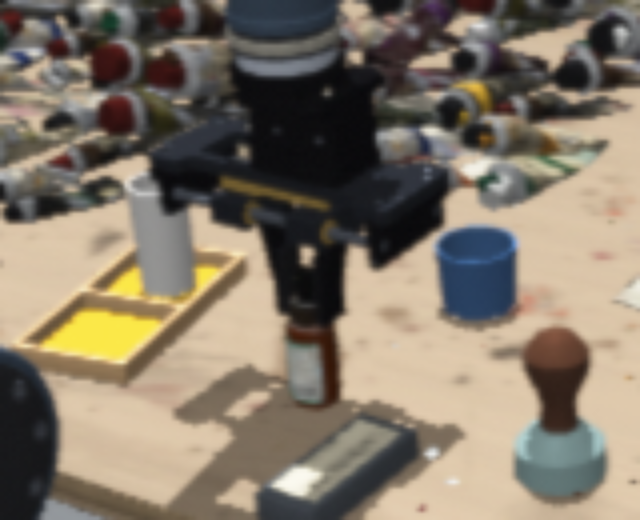

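```bash
python3 - <<'E'
from h import *
m=viewer.camera_model("scene"); p,d=viewer.capture("scene"); W=world("s",d,m)
for v in range(190,236,3):
    print(v,[(W[v,u]*1000).round().astype(int).tolist()+p[v,u].tolist() for u in(203,209,213)])
E
```

```text
190 [[441, 82, 139, 27, 23, 22], [439, 61, 145, 28, 26, 26], [452, 59, 139, 32, 40, 45]]
193 [[483, 118, 103, 19, 18, 18], [466, 84, 119, 40, 45, 51], [470, 74, 119, 11, 10, 11]]
196 [[483, 119, 94, 19, 17, 17], [468, 86, 109, 21, 20, 22], [474, 78, 108, 12, 11, 12]]
199 [[468, 107, 95, 21, 23, 24], [468, 87, 99, 17, 15, 15], [481, 84, 94, 13, 11, 11]]
202 [[476, 115, 80, 19, 19, 20], [464, 85, 93, 19, 17, 17], [484, 88, 83, 12, 10, 10]]
205 [[468, 110, 76, 59, 61, 63], [469, 91, 80, 20, 18, 19], [481, 87, 76, 12, 10, 10]]
208 [[461, 105, 72, 20, 24, 29], [470, 92, 70, 18, 17, 19], [479, 86, 68, 16, 15, 16]]
211 [[464, 109, 60, 60, 67, 87], [469, 92, 62, 41, 46, 57], [562, 154, 1, 71, 90, 111]]
214 [[458, 104, 55, 17, 32, 61], [466, 91, 55, 15, 29, 61], [486, 94, 44, 41, 57, 80]]
217 [[460, 107, 45, 129, 136, 130], [468, 93, 44, 99, 108, 112], [483, 92, 37, 21, 34, 58]]
220 [[457, 106, 37, 136, 143, 141], [468, 94, 35, 115, 122, 124], [477, 88, 32, 15, 28, 53]]
223 [[453, 103, 31, 138, 144, 141], [465, 92, 28, 139, 141, 135], [475, 88, 24, 12, 27, 54]]
226 [[456, 107, 19, 122, 125, 120], [462, 91, 20, 127, 130, 129], [477, 90, 13, 9, 23, 51]]
229 [[453, 106, 11, 89, 101, 99], [462, 92, 11, 117, 122, 118], [476, 90, 4, 15, 28, 53]]
232 [[456, 109, -1, 88, 105, 120], [464, 95, -1, 56, 73, 95], [468, 84, 1, 89, 105, 120]]
235 [[444, 100, -1, 91, 108, 122], [448, 83, 2, 90, 108, 123], [454, 74, 1, 92, 109, 123]]
```

View pics/w4.png

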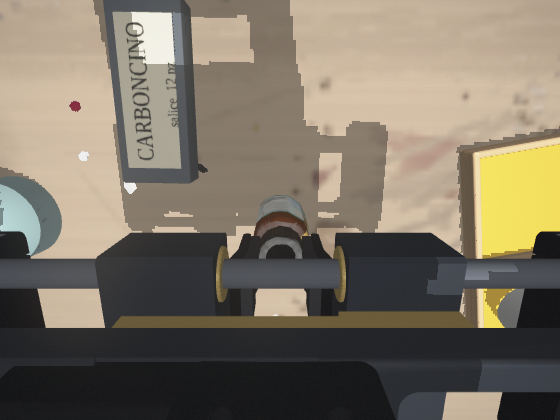

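```bash
python3 - <<'E'
from h import *
o=r.get_obs(); print(o["position"],np.round(o["qpos"],4),o["wrist_force"])
m=viewer.camera_model("wrist"); p,d=viewer.capture("wrist"); W=world("w",d,m)
print("cam",-m["R"].T@m["t"],"table",np.median(W[60:120,420:540],(0,1)),"box",np.median(W[100:160,140:170],(0,1)))
m=viewer.camera_model("scene"); p,d=viewer.capture("scene"); W=world("s",d,m)
q=W[(abs(W[...,0]-.47)<.06)&(abs(W[...,1]-.10)<.12)&(W[...,2]>.1)&(d>0)]
print("hist z", np.histogram(q[:,2],bins=np.arange(.1,.3,.01)))
E
```

```text
[0.47909803 0.10481874 0.03628578] [-1.2900e-02  6.1820e-01  1.8977e+00 -1.0000e-04  6.2560e-01 -1.5836e+00] [0.31724235 0.05194669 2.03082397]
cam [0.41225589 0.10491805 0.22547195] table [0.38917934 0.23846215 0.00117978] box [0.41482715 0.02553778 0.02239579]
hist z (array([ 55,  54,  24, 122, 281, 279, 214, 573, 122, 120, 118,  88, 122,
       203, 150,  86, 119, 107, 113]), array([0.1 , 0.11, 0.12, 0.13, 0.14, 0.15, 0.16, 0.17, 0.18, 0.19, 0.2 ,
       0.21, 0.22, 0.23, 0.24, 0.25, 0.26, 0.27, 0.28, 0.29]))
```

The fingertips really sit about 27 mm above the reported TCP: the tips end at the collar (z ≈ 0.063), and the opening of 23 mm matches the 24 mm collar. I'll open and go lower by about 25 mm, watching the force.

Emit:
{"op": "arm_command", "data": {
  "series": [
    [[40,0,0,0,0,0,0],[60,0,0,0,0,0,0],[60,0,0,0,0,0,0],[60,0,0,0,0,0,0],[60,0,0,0.04,0,0,0],[60,0,0,0.08,0,0,0],[60,0,0,0.11,0,0,0],[60,0,0,0.125,0,0,0],[60,0,0,0.125,0,0,0],[40,0,0,0.125,0,0,0],[25,0,0,0.125,0,0,0],[20,0,0,0.125,0,0,0],[20,0,0,0.125,0,0,0],[20,0,0,0.125,0,0,0],[20,0,0,0.125,0,0,0]]
  ]
}}

```text
time: 11.65
position: [0.4792, 0.1048, 0.0115]
orientation: [-0.0, 1.0, -0.0, 0.0]
wrist_force: [-0.5, -0.2, 1.8]
grip_width: 0.0319
grasp_force: 20.0
```

```bash
python3 - <<'E'
from h import *
p,d=viewer.capture("scene")
cv2.imwrite("pics/s5.png",cv2.resize(p[130:260,130:290],None,fx=4,fy=4))
E
```

```text
(no output)
```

View pics/s5.png

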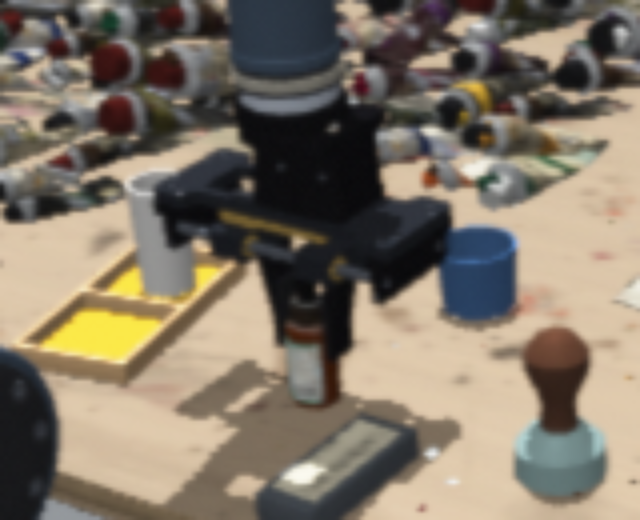

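The dropper body is now gripped (32 mm). Lift and carry it to the near yellow compartment.

Emit:
{"op": "arm_command", "data": {
  "series": [
    [[20,0,0,-0.05,0,0,0],[20,0,0,-0.15,0,0,0],[20,0,0,-0.27,0,0,0],[20,0,0,-0.4,0,0,0],[20,0,0,-0.5,0,0,0],[20,0.01,0.1,-0.55,0,0,0],[20,0.02,0.2,-0.55,0,0,0],[20,0.03,0.32,-0.55,0,0,0],[20,0.04,0.44,-0.55,0,0,0],[20,0.05,0.56,-0.55,0,0,0],[20,0.06,0.68,-0.55,0,0,0],[20,0.065,0.78,-0.55,0,0,0],[20,0.065,0.86,-0.55,0,0,0],[20,0.065,0.9,-0.55,0,0,0],[20,0.065,0.9,-0.55,0,0,0],[20,0.065,0.9,-0.55,0,0,0]]
  ]
}}

```text
time: 13.3
position: [0.4659, 0.2843, 0.1212]
orientation: [-0.0, 1.0, -0.0, -0.0]
wrist_force: [-0.5, -0.2, -0.3]
grip_width: 0.0318
grasp_force: 20.0
```

Emit:
{"op": "arm_command", "data": {
  "series": [
    [[20,0,0,0.1,0,0,0],[20,0,0,0.22,0,0,0],[20,0,0,0.34,0,0,0],[20,0,0,0.43,0,0,0],[20,0,0,0.49,0,0,0],[20,0,0,0.52,0,0,0],[20,0,0,0.527,0,0,0],[20,0,0,0.527,0,0,0],[40,0,0,0.527,0,0,0],[55,0,0,0.527,0,0,0],[55,0,0,0.527,0,0,0],[55,0,0,0.527,0,0,0],[55,0,0,0.4,0,0,0],[55,0,0,0.2,0,0,0],[55,0,0,0,0,0,0],[55,0,0,-0.3,0,0,0],[55,0,0,-0.4,0,0,0],[55,0,0,-0.4,0,0,0]]
  ]
}}

```text
time: 15.1
position: [0.4693, 0.2862, 0.2065]
orientation: [-0.0, 1.0, 0.002, 0.005]
wrist_force: [0.6, 0.1, -0.9]
grip_width: 0.0551
grasp_force: 0.0
```

```bash
python3 - <<'E'
from h import *
o=r.get_obs();print(o["position"],o["time"])
m=viewer.camera_model("top"); p,d=viewer.capture("top"); cv2.imwrite("pics/t5.png",p)
m=viewer.camera_model("scene"); p,d=viewer.capture("scene"); W=world("s",d,m)
q=W[(abs(W[...,0]-.466)<.035)&(abs(W[...,1]-.285)<.035)&(W[...,2]>.02)&(W[...,2]<.13)]
print(len(q),q.min(0),q.max(0)); cv2.imwrite("pics/s6.png",cv2.resize(p[130:260,130:290],None,fx=4,fy=4))
E
```

```text
[0.46930307 0.28624618 0.20650787] 15.1
294 [0.44091168 0.2654938  0.02001758] [0.47446385 0.30480162 0.10661046]
```

View pics/s6.png

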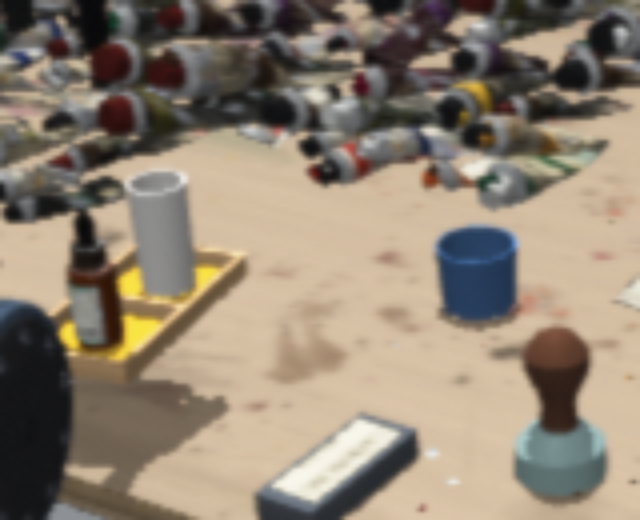

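Both yellow-tray pieces stand upright (dropper at crop (92,290), narrow cup at (160,230)). Now the muller.

Emit:
{"op": "arm_command", "data": {
  "series": [
    [[70,0,-0.2,0,0,0,0],[70,0,-0.4,0,0,0,0],[70,0,-0.6,0,0,0,0],[70,0,-0.8,0,0,0,0],[70,0,-1,0,0,0,0]]
  ]
}}

```text
time: 15.7
position: [0.4641, 0.0835, 0.1992]
orientation: [-0.0, 1.0, 0.0, -0.002]
wrist_force: [1.1, 0.3, -0.4]
grip_width: 0.0698
grasp_force: 0.0
```

Emit:
{"op": "arm_command", "data": {
  "series": [
    [[75,0,-0.2,0,0,0,0],[75,-0.02,-0.4,0,0,0,0],[75,-0.045,-0.6,0,0,0,0],[75,-0.045,-0.8,0,0,0,0],[75,-0.045,-0.855,0,0,0,0],[75,-0.045,-0.855,0,0,0,0],[75,-0.045,-0.855,0.2,0,0,0],[75,-0.045,-0.855,0.4,0,0,0],[75,-0.045,-0.855,0.6,0,0,0],[75,-0.045,-0.855,0.74,0,0,0],[75,-0.045,-0.855,0.82,0,0,0],[75,-0.045,-0.855,0.84,0,0,0],[75,-0.045,-0.855,0.84,0,0,0],[45,-0.045,-0.855,0.84,0,0,0],[30,-0.045,-0.855,0.84,0,0,0],[20,-0.045,-0.855,0.84,0,0,0],[20,-0.045,-0.855,0.84,0,0,0],[20,-0.045,-0.855,0.84,0,0,0],[20,-0.045,-0.855,0.84,0,0,0]]
  ],
  "newtons": 40
}}

```text
time: 17.6
position: [0.4756, -0.0867, 0.0337]
orientation: [-0.0, 1.0, -0.0, 0.001]
wrist_force: [-0.4, -1.7, 3.2]
grip_width: 0.0397
grasp_force: 39.5
```

```bash
python3 - <<'E'
from h import *
o=r.get_obs();print(o["position"],o["grip_width"],o["grasp_force"])
p,d=viewer.capture("scene"); cv2.imwrite("pics/s7.png",cv2.resize(p[150:290,200:380],None,fx=4,fy=4))
E
```

```text
[ 0.47564828 -0.08673224  0.03366316] 0.03973531267167191 39.501283886176566
```

View pics/s7.png

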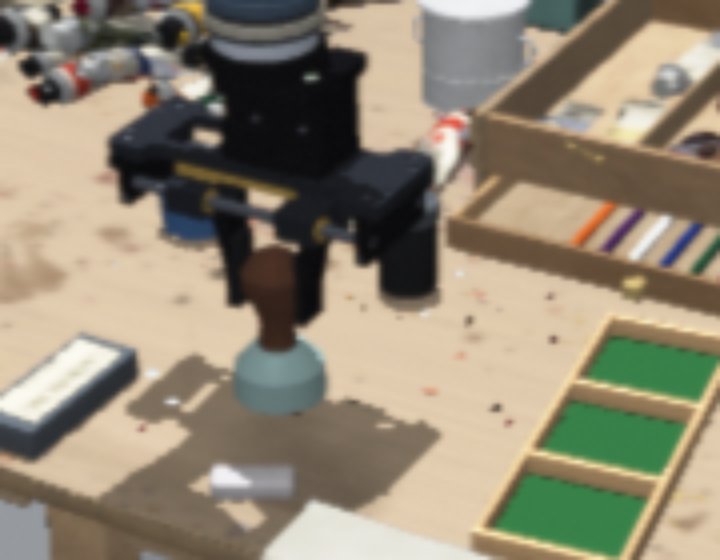

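Emit:
{"op": "arm_command", "data": {
  "series": [
    [[20,0,0,-0.03,0,0,0],[20,0,0,-0.1,0,0,0],[20,0,0,-0.2,0,0,0],[20,0,0,-0.32,0,0,0],[20,0,0,-0.42,0,0,0],[20,0,0,-0.48,0,0,0],[20,0.02,-0.08,-0.5,0,0,0],[20,0.04,-0.18,-0.5,0,0,0],[20,0.07,-0.3,-0.5,0,0,0],[20,0.1,-0.42,-0.5,0,0,0],[20,0.13,-0.54,-0.5,0,0,0],[20,0.16,-0.66,-0.5,0,0,0],[20,0.18,-0.78,-0.5,0,0,0],[20,0.19,-0.88,-0.5,0,0,0],[20,0.2,-0.96,-0.5,0,0,0],[20,0.2,-1,-0.5,0,0,0],[20,0.2,-1,-0.5,0,0,0],[20,0.2,-1,-0.5,0,0,0]]
  ]
}}

```text
time: 19.45
position: [0.4347, -0.2849, 0.133]
orientation: [-0.0, 1.0, 0.001, -0.001]
wrist_force: [0.4, 0.2, -3.7]
grip_width: 0.0397
grasp_force: 39.7
```

```bash
python3 - <<'E'
from h import *
o=r.get_obs();print(o["position"],o["grip_width"])
m=viewer.camera_model("top"); 
c=ray(m,[(338,197),(368,193),(382,283),(349,287)],.018)*1000; print(c.round(),c.mean(0).round())
m=viewer.camera_model("wrist"); p,d=viewer.capture("wrist"); cv2.imwrite("pics/w8.png",p); np.save("w8.npy",m["R"])
E
```

```text
[ 0.43466171 -0.28494249  0.13295067] 0.039705750823017166
[[ 635. -242.]
 [ 645. -328.]
 [ 389. -359.]
 [ 379. -266.]] [ 512. -299.]
```

View pics/w8.png

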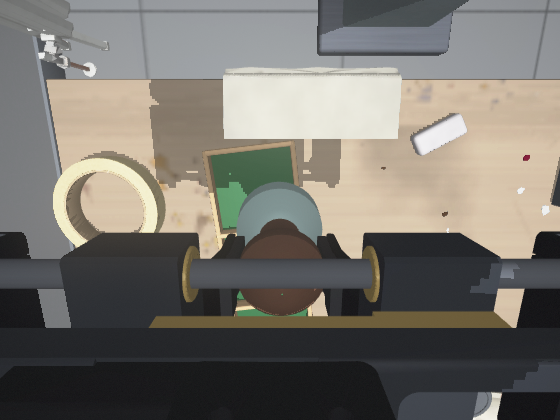

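The muller is held. The green tray's near wall-top corners are at about (205,152) and (296,142), which I'll use to fix the compartment centres.

```bash
python3 - <<'E'
from h import *
m=viewer.camera_model("wrist"); c=ray(m,[(205,152),(296,142)],.018)*1000; print(c.round())
a=(c[1]-c[0])/np.linalg.norm(c[1]-c[0]); u=np.array([a[1],-a[0]]); print(u)
for s in(45,130,215): print((c.mean(0)+s*u).round())
E
```

```text
[[ 393. -357.]
 [ 383. -270.]]
[0.99400775 0.10930958]
[ 433. -309.]
[ 517. -299.]
[ 602. -290.]
```

Emit:
{"op": "arm_command", "data": {
  "series": [
    [[20,0,-0.05,0,0,0,0],[20,0,-0.107,0.05,0,0,0],[20,0,-0.107,0.15,0,0,0],[20,0,-0.107,0.27,0,0,0],[20,0,-0.107,0.37,0,0,0],[20,0,-0.107,0.43,0,0,0],[20,0,-0.107,0.46,0,0,0],[20,0,-0.107,0.47,0,0,0],[20,0,-0.107,0.47,0,0,0],[20,0,-0.107,0.47,0,0,0],[50,0,-0.107,0.47,0,0,0],[65,0,-0.107,0.47,0,0,0],[65,0,-0.107,0.47,0,0,0],[65,0,-0.107,0.47,0,0,0],[65,0,-0.107,0.35,0,0,0],[65,0,-0.107,0.15,0,0,0],[65,0,-0.107,-0.1,0,0,0],[65,0,-0.107,-0.33,0,0,0],[65,0,-0.107,-0.33,0,0,0],[65,0,-0.107,-0.33,0,0,0]]
  ]
}}

```text
time: 21.5
position: [0.4355, -0.3079, 0.2007]
orientation: [-0.0, 1.0, -0.001, 0.001]
wrist_force: [-0.3, 0.6, 0.1]
grip_width: 0.0653
grasp_force: 0.0
```

```bash
cat > chk.py <<'E'
from h import *
o=r.get_obs();print(o["position"],o["time"])
m=viewer.camera_model("scene"); p,d=viewer.capture("scene"); W=world("s",d,m)
cv2.imwrite("pics/chk.png",cv2.resize(p[150:300,230:430],None,fx=4,fy=4))
for n,(x,y) in dict(mull=(.434,-.308),mid=(.518,-.298),far=(.603,-.288),jar=(.633,-.094),wide=(.64,.083)).items():
    q=W[(abs(W[...,0]-x)<.036)&(abs(W[...,1]-y)<.036)&(W[...,2]>.025)&(W[...,2]<.13)]
    if len(q)>20: print(n,len(q),q.min(0).round(3),q.max(0).round(3))
m=viewer.camera_model("top"); p,d=viewer.capture("top"); W=world("s",d,m)
for n,(x,y) in dict(mull=(.434,-.308),mid=(.518,-.298),far=(.603,-.288),jar=(.633,-.094),wide=(.64,.083)).items():
    q=W[(abs(W[...,0]-x)<.04)&(abs(W[...,1]-y)<.04)&(W[...,2]>.025)&(W[...,2]<.13)]
    if len(q)>20: print("top",n,len(q),(cv2.minEnclosingCircle((q[:,:2]*1000).astype(np.float32))))
E
python3 chk.py
```

```text
[ 0.43554349 -0.30794254  0.20072786] 21.5
mull 642 [ 0.404 -0.338  0.025] [ 0.455 -0.282  0.11 ]
jar 300 [ 0.607 -0.128  0.025] [ 0.669 -0.075  0.071]
wide 288 [0.606 0.051 0.025] [0.674 0.113 0.052]
top jar 206 ((632.6958618164062, -93.32770538330078), 22.323318481445312)
top wide 107 ((640.1753540039062, 83.52290344238281), 29.971416473388672)
```

Emit:
{"op": "arm_command", "data": {
  "series": [
    [[70,-0.2,0.2,0,0,0,0],[70,-0.4,0.4,0,0,0,0],[70,-0.6,0.6,0,0,0,0],[75,-0.8,0.8,0,0,0,0],[75,-0.95,0.95,0,0,0,0],[75,-0.985,1,0,0,0,0],[75,-0.985,1,0,0,0,0]]
  ]
}}

```text
time: 22.3
position: [0.6333, -0.1034, 0.1964]
orientation: [-0.003, 1.0, 0.001, -0.001]
wrist_force: [-0.6, -1.3, 0.0]
grip_width: 0.0745
grasp_force: 0.0
```

Emit:
{"op": "arm_command", "data": {
  "series": [
    [[75,0,0.07,0,0,0,0],[75,0,0.07,0.2,0,0,0],[75,0,0.07,0.4,0,0,0],[75,0,0.07,0.6,0,0,0],[75,0,0.07,0.75,0,0,0],[75,0,0.07,0.87,0,0,0],[75,0,0.07,0.95,0,0,0],[75,0,0.07,0.985,0,0,0],[75,0,0.07,0.985,0,0,0],[50,0,0.07,0.985,0,0,0],[35,0,0.07,0.985,0,0,0],[30,0,0.07,0.985,0,0,0],[30,0,0.07,0.985,0,0,0],[30,0,0.07,0.985,0,0,0],[30,0,0.07,0.985,0,0,0]]
  ],
  "newtons": 25
}}

```text
time: 23.8
position: [0.6324, -0.0937, 0.0028]
orientation: [-0.0, 1.0, -0.0, 0.0]
wrist_force: [0.0, -1.0, 1.9]
grip_width: 0.0412
grasp_force: 25.0
```

Emit:
{"op": "arm_command", "data": {
  "series": [
    [[30,0,0,-0.05,0,0,0],[30,0,0,-0.15,0,0,0],[30,0,0,-0.27,0,0,0],[30,0,0,-0.4,0,0,0],[30,0,0,-0.52,0,0,0],[30,0,0,-0.6,0,0,0],[30,0.05,-0.1,-0.6,0,0,0],[30,0.11,-0.2,-0.6,0,0,0],[30,0.17,-0.31,-0.6,0,0,0],[30,0.23,-0.42,-0.6,0,0,0],[30,0.3,-0.53,-0.6,0,0,0],[30,0.36,-0.64,-0.6,0,0,0],[30,0.42,-0.75,-0.6,0,0,0],[30,0.48,-0.85,-0.6,0,0,0],[30,0.54,-0.94,-0.6,0,0,0],[30,0.57,-1,-0.6,0,0,0],[30,0.57,-1,-0.6,0,0,0],[30,0.57,-1,-0.6,0,0,0]]
  ]
}}

```text
time: 25.6
position: [0.5183, -0.2931, 0.1224]
orientation: [0.0, 1.0, 0.0, 0.0]
wrist_force: [0.9, 0.1, -0.4]
grip_width: 0.0409
grasp_force: 25.0
```

Emit:
{"op": "arm_command", "data": {
  "series": [
    [[30,0,-0.02,0.06,0,0,0],[30,0,-0.02,0.17,0,0,0],[30,0,-0.02,0.3,0,0,0],[30,0,-0.02,0.42,0,0,0],[30,0,-0.02,0.5,0,0,0],[30,0,-0.02,0.55,0,0,0],[30,0,-0.02,0.575,0,0,0],[30,0,-0.02,0.575,0,0,0],[30,0,-0.02,0.575,0,0,0],[50,0,-0.02,0.575,0,0,0],[60,0,-0.02,0.575,0,0,0],[60,0,-0.02,0.575,0,0,0],[60,0,-0.02,0.575,0,0,0],[60,0,-0.02,0.45,0,0,0],[60,0,-0.02,0.25,0,0,0],[60,0,-0.02,0,0,0,0],[60,0,-0.02,-0.25,0,0,0],[60,0,-0.02,-0.4,0,0,0],[60,0,-0.02,-0.4,0,0,0],[60,0,-0.02,-0.4,0,0,0]]
  ]
}}

```text
time: 27.6
position: [0.518, -0.2975, 0.2028]
orientation: [-0.0, 1.0, -0.0, 0.0]
wrist_force: [-0.2, 0.7, 0.1]
grip_width: 0.0602
grasp_force: 0.0
```

```bash
python3 chk.py
```

```text
[ 0.5180016  -0.29747527  0.20279225] 27.6
mull 643 [ 0.405 -0.339  0.025] [ 0.455 -0.283  0.109]
mid 305 [ 0.494 -0.321  0.025] [ 0.539 -0.276  0.074]
wide 289 [0.605 0.05  0.025] [0.673 0.111 0.053]
top mull 169 ((440.8861083984375, -307.3601989746094), 25.15304946899414)
top wide 112 ((640.667724609375, 83.66433715820312), 29.98706817626953)
```

View pics/chk.png

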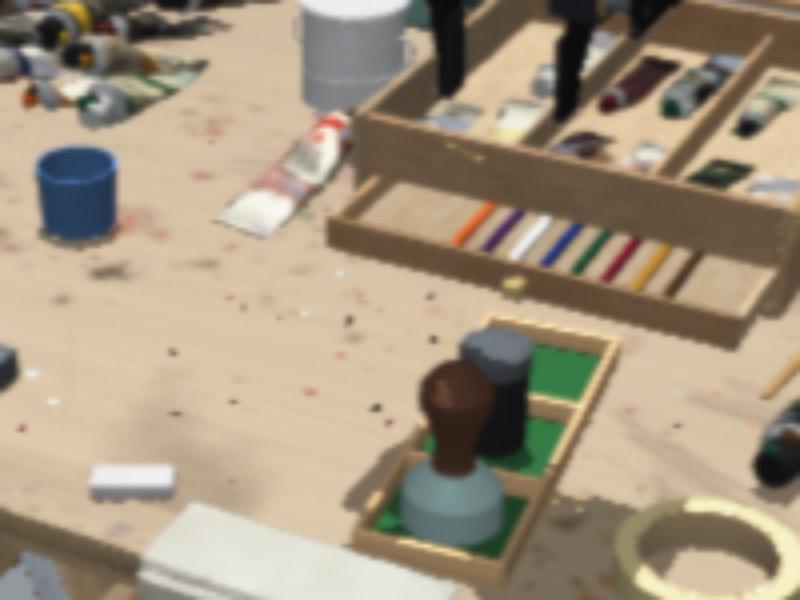

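Emit:
{"op": "arm_command", "data": {
  "series": [
    [[87,-0.1,0.2,0,0,0,0],[87,-0.2,0.4,0,0,0,0],[87,-0.3,0.6,0,0,0,0],[87,-0.4,0.8,0,0,0,0],[87,-0.5,1,0,0,0,0]]
  ]
}}

```text
time: 28.2
position: [0.6173, -0.0956, 0.1996]
orientation: [0.0, 1.0, 0.001, -0.002]
wrist_force: [0.2, 0.2, 1.2]
grip_width: 0.0853
grasp_force: 0.0
```

Emit:
{"op": "arm_command", "data": {
  "series": [
    [[87,-0.05,0.2,0,0,0,0],[87,-0.11,0.4,0,0,0,0],[87,-0.1125,0.6,0,0,0,0],[87,-0.1125,0.8,0.05,0,0,0],[87,-0.1125,0.907,0.1,0,0,0],[87,-0.1125,0.907,0.1,0,0,0],[87,-0.1125,0.907,0.1,0,0,0]]
  ]
}}

```text
time: 28.9
position: [0.6394, 0.084, 0.1801]
orientation: [-0.001, 1.0, -0.0, -0.002]
wrist_force: [0.6, -0.6, 0.7]
grip_width: 0.0867
grasp_force: 0.0
```

Emit:
{"op": "arm_command", "data": {
  "series": [
    [[87,0,0,0.2,0,0,0],[87,0,0,0.4,0,0,0],[87,0,0,0.6,0,0,0],[87,0,0,0.75,0,0,0],[87,0,0,0.86,0,0,0],[87,0,0,0.92,0,0,0],[87,0,0,0.945,0,0,0],[87,0,0,0.945,0,0,0],[60,0,0,0.945,0,0,0],[50,0,0,0.945,0,0,0],[45,0,0,0.945,0,0,0],[45,0,0,0.945,0,0,0],[45,0,0,0.945,0,0,0],[45,0,0,0.945,0,0,0]]
  ],
  "newtons": 25
}}

```text
time: 30.3
position: [0.641, 0.0837, -0.0061]
orientation: [-0.0, 1.0, -0.0, 0.001]
wrist_force: [-1.7, -2.2, 4.3]
grip_width: 0.0576
grasp_force: 24.8
```

Emit:
{"op": "arm_command", "data": {
  "series": [
    [[45,0,0,-0.04,0,0,0],[45,0,0,-0.12,0,0,0],[45,0,0,-0.24,0,0,0],[45,0,0,-0.36,0,0,0],[45,0,0,-0.48,0,0,0],[45,0,0,-0.56,0,0,0],[45,0.01,-0.08,-0.6,0,0,0],[45,0.02,-0.18,-0.6,0,0,0],[45,0.03,-0.3,-0.6,0,0,0],[45,0.04,-0.42,-0.6,0,0,0],[45,0.05,-0.54,-0.6,0,0,0],[45,0.07,-0.66,-0.6,0,0,0],[45,0.09,-0.78,-0.6,0,0,0],[45,0.1,-0.9,-0.6,0,0,0],[45,0.1,-1,-0.6,0,0,0]]
  ]
}}

```text
time: 31.8
position: [0.6191, -0.1184, 0.1131]
orientation: [0.001, 1.0, -0.0, -0.001]
wrist_force: [-0.0, 0.6, -1.3]
grip_width: 0.0569
grasp_force: 25.0
```

Emit:
{"op": "arm_command", "data": {
  "series": [
    [[45,0.01,-0.12,0,0,0,0],[45,0.02,-0.24,0,0,0,0],[45,0.03,-0.36,0,0,0,0],[45,0.05,-0.48,0,0,0,0],[45,0.07,-0.6,0,0,0,0],[45,0.09,-0.7,0,0,0,0],[45,0.09,-0.79,0,0,0,0],[45,0.09,-0.84,0,0,0,0],[45,0.09,-0.86,0,0,0,0],[45,0.09,-0.86,0,0,0,0],[45,0.09,-0.86,0,0,0,0]]
  ]
}}

```text
time: 32.9
position: [0.6026, -0.2871, 0.1131]
orientation: [-0.0, 1.0, 0.0, -0.0]
wrist_force: [0.1, 0.1, -1.5]
grip_width: 0.0573
grasp_force: 25.0
```

```bash
python3 chk.py
```

```text
[ 0.60256705 -0.28705377  0.11309477] 32.9
mull 647 [ 0.405 -0.339  0.025] [ 0.456 -0.282  0.108]
mid 306 [ 0.493 -0.32   0.025] [ 0.538 -0.277  0.074]
far 86 [ 0.57  -0.315  0.116] [ 0.602 -0.265  0.13 ]
top mull 44 ((424.7870788574219, -320.99615478515625), 15.229086875915527)
top far 33 ((593.6968383789062, -277.3364562988281), 19.34092140197754)
```

Emit:
{"op": "arm_command", "data": {
  "series": [
    [[45,0,-0.005,0.06,0,0,0],[45,0,-0.005,0.17,0,0,0],[45,0,-0.005,0.3,0,0,0],[45,0,-0.005,0.42,0,0,0],[45,0,-0.005,0.5,0,0,0],[45,0,-0.005,0.55,0,0,0],[45,0,-0.005,0.57,0,0,0],[45,0,-0.005,0.57,0,0,0],[45,0,-0.005,0.57,0,0,0],[65,0,-0.005,0.57,0,0,0],[75,0,-0.005,0.57,0,0,0],[75,0,-0.005,0.57,0,0,0],[75,0,-0.005,0.57,0,0,0],[75,0,-0.005,0.45,0,0,0],[75,0,-0.005,0.25,0,0,0],[75,0,-0.005,0,0,0,0],[75,0,-0.005,-0.25,0,0,0],[75,0,-0.005,-0.4,0,0,0]]
  ]
}}

```text
time: 34.8
position: [0.6041, -0.2902, 0.1981]
orientation: [-0.0, 1.0, -0.002, 0.003]
wrist_force: [0.6, 0.4, -0.0]
grip_width: 0.0756
grasp_force: 0.0
```

Emit:
{"op": "arm_command", "data": {
  "series": [
    [[75,0,0.2,0,0,0,0],[75,0,0.4,0,0,0,0],[75,0,0.6,0,0,0,0],[75,0,0.8,0,0,0,0],[75,0,1,0,0,0,0],[75,0,1,0,0,0,0],[75,0,1,0,0,0,0],[75,0,1,0,0,0,0]]
  ]
}}

```text
time: 35.6
position: [0.6028, -0.09, 0.1934]
orientation: [0.0, 1.0, -0.0, 0.0]
wrist_force: [-0.2, -0.1, 0.3]
grip_width: 0.0749
grasp_force: 0.0
```

```bash
python3 chk.py; python3 - <<'E'
from h import *
p,d=viewer.capture("scene"); cv2.imwrite("pics/s9.png",cv2.resize(p[130:310,110:440],None,fx=2.4,fy=2.4))
E
```

```text
[ 0.60284116 -0.09003709  0.19342362] 35.6
mull 650 [ 0.403 -0.339  0.025] [ 0.455 -0.283  0.109]
mid 306 [ 0.492 -0.32   0.025] [ 0.539 -0.276  0.075]
far 338 [ 0.57  -0.32   0.025] [ 0.633 -0.261  0.056]
top mull 336 ((435.668212890625, -306.3462829589844), 28.875925064086914)
top mid 225 ((518.669921875, -295.247314453125), 22.231287002563477)
top far 121 ((602.4682006835938, -288.0464782714844), 29.85203742980957)
```

View pics/s9.png

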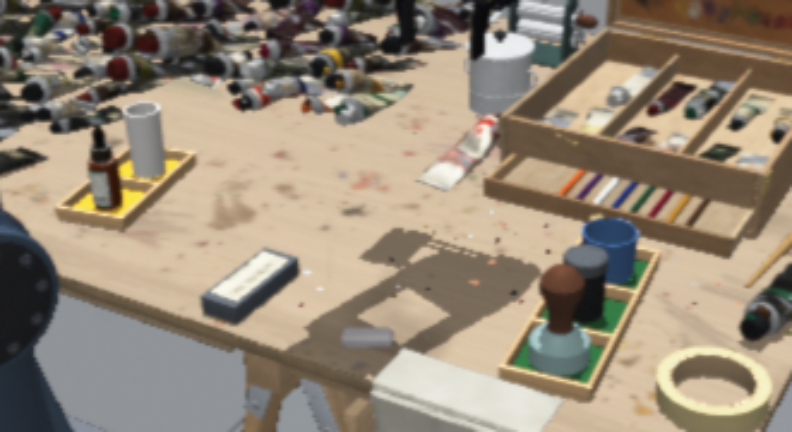

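All five pieces stand upright in their compartments, each within a few mm of the compartment centre. The bystanders are undisturbed and the gripper is clear.

```bash
python3 -c "
from cell import r
print(r.job_done())"
```

```text
the job is handed in; nothing more can be done
None
```

The job is handed in at about 36 s with both kits made up: all five pieces looked upright and near their compartment centres in the last pictures, and the three bystanders looked unmoved; no verdict came back.

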